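Set the sine plate to 25 degrees with a gauge block stack

ROBOT

A 6-joint arm with a two-finger parallel gripper is mounted at the origin on the work surface. World frame = base frame: x ahead of the robot, y to its left, z up, the work surface at z = 0. Lengths are in mm, angles in rad, forces in N, time in s.
With the tool pointing down it reaches from about 300 to 775 mm from the base axis. Payload 14.6 kg.
Tool frame: the origin (TCP) lies on the front face of the gripper's body, between the roots of the fingers; the fingertips stand 97 mm ahead of it and the grasp point (between the pads) lies 78 mm ahead of it; z points along the fingers, y is the line along which they close (so a half turn about z gives the same grasp; the last joint's range is limited). The gripper opens to 94 mm and grips with 3 to 60 N. Pads are 16 mm wide; open, the fingers measure 119 mm over their backs; the gripper's body (75 mm by 177 mm) begins 78 mm behind the grasp point.
Start: joints at [-1.289, 0.3, 1.521, -0, 1.321, -0.067], TCP at [187.966, -516.874, 302.646] pointing down, gripper open.
Joint ranges: [-3.03, 3.03], [-0.79, 2.21], [0.23, 2.52], [-1.04, 4.18], [0, 3.07], [-2.55, 2.55]. Speed limits (rad/s): [2.22, 2.22, 2.57, 3.14, 3.14, 3.14].

INTERFACE

Orientations are given as [roll, pitch, yaw] about the fixed x, y, z axes, in that order (R = Rz(yaw) Ry(pitch) Rx(roll)).
In Python, from cell import * gives the robot as it stands.
- The arm moves only by the tool carry_out, never from a script. Its arguments are lists of equal length, an entry for each row: "slide": the shift along the world's x, y, z scaled (see below), a list of three; "dr": the turn, a rotation vector about the world's x, y, z scaled (see below), a list of three; "gripper": the opening in per cent of the stroke, from 0 (shut) to 100 (fully open). A call has 1 to 10 rows; each row is the pose to reach, as a shift and turn from the pose commanded when the call began, turning the shorter way round; what a row does not reach only later rows make up. The controller multiplies each number of a shift by 0.25 m and each number of a turn by 360 degrees. A row lasts 1/12 s, in which the tool goes at most 41.7 mm and 7.16 degrees, less where a joint would pass 70% of its speed; a pose out of reach is approached as far as the arm can. A call with a number of a shift or a turn outside -1 to 1 is refused whole. A call with a gripper value outside its range is refused whole. The fingers move at their own pace and stop on an object; "newtons" is the grip in N (left out, the last holds). Time passes only in rows, so rows that repeat a pose let the fingers close. It gives the time, the measured TCP pose, the force, the opening and the grip force at its end, in the units of the state.
- read_state(): the state, without advancing time (a new reading comes with each control period).
- camera(name): name is "scene" or "top" or "wrist"; returns the picture (400x640x3 uint8, red, green, blue); there is no depth.
- camera_model(name): a dict with "vfov" (degrees; the focal length in pixels is half the picture's height over the tangent of half this angle, whatever the lens; pixels are square), "cx", "cy" (the principal point, pixels), "R" (3x3) and "t" (3): a world point X has camera coordinates R X + t. Camera axes: x right, y down, z forward; pixel columns grow to the right and rows downward; lengths in mm; the calibration is good to about 2 mm. A picture is of the moment at which its call begins: read the wrist's pose just before it. camera_model takes no time and is no camera call; for the wrist camera it gives the pose at the moment of the call.
- sign_off(): hands the job in; it is judged then, once.
The state is a dict: "clock": time; "joints": joint angles; "qd": joint speeds; "effort": joint torques, N m; "eef_pos": TCP position; "eef_rot": TCP orientation; "wrist_force": force on the tool from outside, world axes, zero at the start; "moment": the same for the moment, N m; "finger_gap": finger opening in mm; "finger_force": force on a finger pad.
Only numpy, scipy, OpenCV 4.12 (cv2) and the standard library are available. Lean on these libraries where they do the work, as an engineer would, in place of code of your own. Each camera call takes 0.05 s, during which the arm holds its last target. There are 200 camera calls.

TASK

Set the sine plate on the granite to 25 degrees: swing its plate up until it stays, stand the right one of the three gauge block stacks on the base upright and centred where the free roller will rest, wide side along the roller, and then lower the plate gently, without letting it drop, until the roller rests on the stack. Leave the other two stacks in the rack and everything else where it is.

Things in the scene. Friction and masses are not known exactly. Their poses are not given: they have to be found in the camera images.
- granite: dark grey granite surface plate, 300 (x) x 440 (y) mm, top 50 mm above its origin (centre of underside); fixed. Sine plate on one half, rack on the other, either way round. The rest of its top is bare but for the level: there is room to stand a stack, for example 95 mm from the rack's centre along the rack's +x
- sine_base: fixed steel base of a small sine plate on the granite, 168 (x) x 84 (y) x 20 mm. Origin: centre of underside; x points from the pivot end to the free end, y lies along the pivot and roller axes. Its flat top, 20 mm above the origin, is the seat for the stack, open from above once the plate is swung up
- quadrant (a point): top of the graduated quadrant on the base's +y side; its twin is on the -y side. Two upright aluminium plates 6 mm thick, 53 mm apart inside, beside the seat from 26 to 75 mm along the base's x from its origin, up to 103 mm above its underside. A stack set across fits between them, fingers at its two narrow ends do not
- pivot (a point): centre of the tilting plate's pivot axis, fixed in the base at x -62, z +30 mm from its origin, so 10 mm above the seat. Axes as the base
- free_roller (a point): centre of the free roller under the plate (20 mm diameter, 48 mm long, along the base's y), 125 mm from the pivot axis: with the plate at angle A its centre is 125 cos(A) mm along the base's x from the pivot, and the stack that carries it is 125 sin(A) mm high
- sine_plate (a joint): angle of the plate above the base, rad: 0 closed (start), at most 1.45; the free end swings up and back over the pivot. Steel, 48 wide, 14 mm thick, 0.65 kg, its end 137 mm from the pivot. The pivot is slightly stiff: above about 1.2 rad the plate stays where left, below 1.1 rad it falls if let go; about 3 N at the lift bar raises it
- lift_bar (a point): centre of the round lift bar at the plate's free end: 10 mm diameter, along the base's y, 38 mm clear between its lugs, 35 mm clear gap to the plate's end. It sits 177 mm from the pivot along the plate and 10 mm above the plane of the roller centres. It may turn between the fingers
- rack: fixed blue comb rack, tray 64 (x) x 104 (y) x 8 mm, four dividers 12 thick, 24 long (x), tops 61 mm above the origin (centre of underside); 11 mm slots at y -23, 0, +23. The stacks stand on the tray, broad faces between the dividers; their narrow ends stick out 5.5 mm at +x and -x: grip them there and lift straight up
- stack_mid: wrung steel gauge block stack, 35 (its x) x 9 (its y) x 52.8 mm high, 0.13 kg; origin at centre of underside, z up. In any slot of the rack, its x along the rack's x
- stack_low: a like stack, 35 x 9 mm, 42.8 mm high
- stack_tall: a like stack, 35 x 9 mm, 62.5 mm high
- level: bystander: orange digital level box 56 x 56 x 30 mm on the granite between sine plate and rack, near the robot; origin at centre of underside
- imager: bystander: blue handheld thermal camera lying on the bench to the left, about 280 x 190 x 64 mm
- lens: bystander: black lens barrel, 52 mm diameter, 44 mm high, on the bench to the right
- driver: bystander: blue-handled torque screwdriver, 200 mm long, lying on the bench to the right

How it is judged (in metres and radians):
On the way, in this order (a step that is already met when the one before it is completed fails the run):
1. the plate is swung up and stays up by itself (value of joint sine_plate above 1.12 rad and contact force between the fingers and anything else below 0.3 N), for 0.2 s.
2. the 52.8 mm stack stands on the seat where the free roller will rest, wide side along the roller, released, the plate still up (x of stack_mid in the frame of sine_base between 0.0473 and 0.0553 m and y of stack_mid in the frame of sine_base between -0.01 and 0.01 m and z of stack_mid in the frame of sine_base between 0.017 and 0.0235 m and angle between stack_mid's own z axis and vertical below 0.035 rad and angle between the x axis of stack_mid and the y axis of sine_base, either way round below 0.12 rad and value of joint sine_plate above 1 rad and contact force between the fingers and stack_mid below 0.1 N), for 0.2 s.
At the end, for the whole second after the job is handed in: Plate at rest at 25 deg (0.424-0.449 rad) on the 52.8 mm stack, which stands upright (2 deg) on the seat, within 4 mm of the roller line and 10 mm of the middle line, wide side along the roller (7 deg); other stacks within 12 mm, level, camera, lens, driver within 30 mm of their starts (value of joint sine_plate between 0.424 and 0.449 rad and velocity of joint sine_plate between -0.03 and 0.03 rad/s and x of stack_mid in the frame of sine_base between 0.0473 and 0.0553 m and y of stack_mid in the frame of sine_base between -0.01 and 0.01 m and z of stack_mid in the frame of sine_base between 0.017 and 0.0235 m and angle between stack_mid's own z axis and vertical below 0.035 rad and angle between the x axis of stack_mid and the y axis of sine_base, either way round below 0.12 rad and linear speed of stack_mid below 0.02 m/s and distance of each of stack_low, stack_tall from where it was at the start of the episode below 0.012 m and distance of each of level, imager, lens, driver from where it was at the start of the episode below 0.03 m); the robot touches nothing.
It fails at once if the plate drops or is slammed down (faster than 1.8 rad/s downward while below 0.55 rad) (value of joint sine_plate below 0.55 rad and velocity of joint sine_plate below -1.8 rad/s).
It fails at once if one of the other stacks is taken from the rack (distance of any of stack_low, stack_tall from where it was at the start of the episode above 0.03 m).
It fails at once if a bystander is knocked away (distance of any of level, imager, lens, driver from where it was at the start of the episode above 0.03 m).
It also fails if it takes over 72 s, if anything falls off the work surface, if the arm or the gripper's body presses on something with over 40 N, if the wrist force passes 120 N, or if a joint passes its speed limit or range.

## Working session

There is one attempt and no reset: what is moved stays moved. The work goes in short steps, Python scripts to look and compute and a tool call to move; the robot and the scene stay as the last step left them, time stands still between calls to the robot, and variables do not carry over. Pictures are saved under pics/ and viewed, at most 10 in all, crops included, and the job is handed in when it is done.

Besides the shell and the picture viewer there is one more tool, called after "Call:" by a JSON object that holds its "name" and its "arguments", one argument or row to a line. carry_out: Moves the arm, as the interface text tells. Its arguments: {"type":"object","properties":{"slide":{"type":"array","items":{"type":"array","items":{"type":"number","minimum":-1,"maximum":1}}},"dr":{"type":"array","items":{"type":"array","items":{"type":"number","minimum":-1,"maximum":1}}},"gripper":{"type":"array","items":{"type":"number"}},"newtons":{"type":"number"}},"required":["slide","dr","gripper"]}

```bash
mkdir -p pics; ls; python3 - <<'E'
from cell import *
import cv2, numpy as np
s=read_state(); print(s)
for n in ("scene","top"):
    im=camera(n); cv2.imwrite(f"pics/{n}0.png",im[:,:,::-1]); m=camera_model(n); print(n,m)
E
```

```text
pics
{'clock': 0.0, 'joints': array([-1.28857314e+00,  3.00464371e-01,  1.52160232e+00,  6.66655796e-06,
        1.32067923e+00, -6.65617959e-02]), 'qd': array([-0.00054726,  0.00021672,  0.0006181 ,  0.00082303,  0.00062716,
       -0.00099843]), 'effort': array([ 8.76952035e-04, -5.31806231e+01, -3.52738667e+01,  7.08495034e-02,
        2.44282099e-02, -1.36215681e-04]), 'eef_pos': array([ 187.94084528, -516.72850933,  302.08096764]), 'eef_rot': array([-3.14044237e+00, -8.31498140e-05,  3.48783285e-01]), 'wrist_force': array([-0.17903897, -0.28956649,  0.11444594]), 'moment': array([0.02436038, 0.01665731, 0.04104289]), 'finger_force': 0.0, 'finger_gap': 93.72796643908111}
scene {'vfov': 51.17919729081561, 'cx': 323.8466744800376, 'cy': 197.56133608117736, 'R': array([[-0.33398069,  0.94257562,  0.00284698],
       [ 0.72036764,  0.25719183, -0.64414503],
       [-0.60788762, -0.21308113, -0.76489808]]), 't': array([ 146.47739964, -339.79292955, 1542.28262307])}
top {'vfov': 56.09608682565432, 'cx': 322.6303807759543, 'cy': 199.9949813112057, 'R': array([[-0.00635245, -0.99984726, -0.01628197],
       [-0.99582927,  0.00780721, -0.09090162],
       [ 0.09101485,  0.01563661, -0.99572677]]), 't': array([  64.77180004,  565.2843225 , 1274.38624818])}
```

View pics/top0.png

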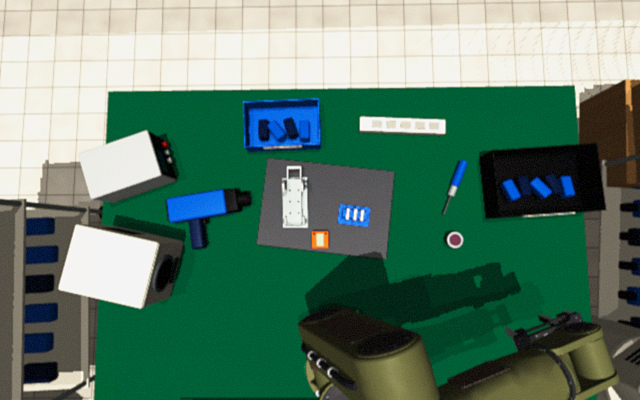

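View pics/scene0.png

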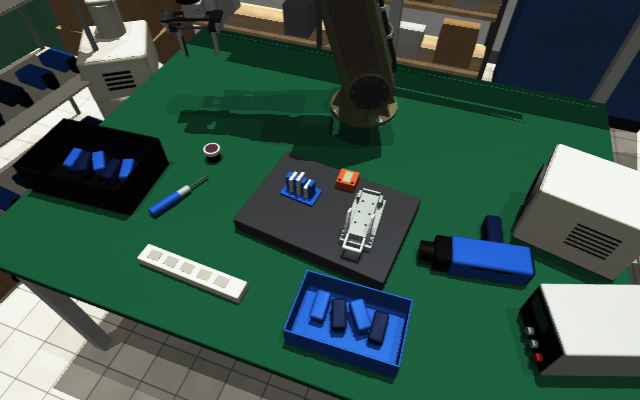

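The top view shows the lift bar at (293,170) and the pivot end at (295,225), so the base's x points roughly along world +x. The rack is at (354,215) with three slots side by side, and the level is at (320,239).

```bash
cat > h.py <<'E'
from cell import *
import cv2, numpy as np
from scipy.spatial.transform import Rotation as Ro
def ray(m,uv,z):
    f=200/np.tan(np.radians(m['vfov']/2)); R=np.array(m['R']); t=np.array(m['t'])
    c=-R.T@t; d=R.T@np.array([(uv[0]-m['cx'])/f,(uv[1]-m['cy'])/f,1.]); return c+d*(z-c[2])/d[2]
def proj(m,X):
    f=200/np.tan(np.radians(m['vfov']/2)); p=np.array(m['R'])@np.array(X,float)+np.array(m['t']); return np.array([m['cx']+f*p[0]/p[2],m['cy']+f*p[1]/p[2]])
E
python3 - <<'E'
from h import *
m=camera_model("top"); np.set_printoptions(precision=1,suppress=True)
for uv,z in [((267,159),50),((394,172),50),((386,258),50),((258,243),50),((293,167),90),((295,225),80),((354,215),108),((320,239),80)]: print(uv,ray(m,uv,z))
w=camera_model("wrist"); s=read_state(); R=Ro.from_euler('xyz',s['eef_rot']).as_matrix()
print(w['vfov'],w['cx'],w['cy']); c=-w['R'].T@w['t']; print("cam in tool",R.T@(c-s['eef_pos'])); print("cam axes in tool\n",R.T@w['R'].T)
E
```

```text
(267, 159) [706.8 251.1  50. ]
(394, 172) [ 657.6 -183.9   50. ]
(386, 258) [ 367.1 -150.4   50. ]
(258, 243) [419.5 279.5  50. ]
(293, 167) [670.9 157.6  90. ]
(295, 225) [478.6 151.8  80. ]
(354, 215) [508.8 -41.5 108. ]
(320, 239) [432.   69.4  80. ]
61.21951310417238 316.02107363467644 195.43901875339785
cam in tool [ 70.    0.9 -83.3]
cam axes in tool
 [[ 0.  -1.  -0.2]
 [ 1.   0.  -0. ]
 [ 0.  -0.2  1. ]]
```

Call:
{"name": "carry_out", "arguments": {
  "slide": [
    [0.16, 0.2, 0.08],
    [0.32, 0.4, 0.16],
    [0.48, 0.6, 0.24],
    [0.64, 0.8, 0.32],
    [0.8, 1, 0.4],
    [0.8, 1, 0.4],
    [0.8, 1, 0.4],
    [0.8, 1, 0.4],
    [0.8, 1, 0.4],
    [0.8, 1, 0.4]
  ],
  "dr": [
    [0, 0, 0.0195],
    [0, 0, 0.039],
    [0, 0, 0.0585],
    [0, 0, 0.078],
    [0, 0, 0.0975],
    [0, 0, 0.117],
    [0, 0, 0.1365],
    [0, 0, 0.156],
    [0, 0, 0.1755],
    [0, 0, 0.1945]
  ],
  "gripper": [100, 100, 100, 100, 100, 100, 100, 100, 100, 100]
}}

```text
clock: 0.93
eef_pos: [389.2, -265.1, 403.2]
eef_rot: [3.141, 0.001, 1.581]
wrist_force: [-0.8, -0.5, 0.0]
finger_gap: 93.8
finger_force: 0.0
```

Call:
{"name": "carry_out", "arguments": {
  "slide": [
    [0.06, 0.13, 0],
    [0.12, 0.26, 0],
    [0.18, 0.39, 0],
    [0.24, 0.52, 0],
    [0.3, 0.66, 0],
    [0.36, 0.79, 0],
    [0.42, 0.92, 0],
    [0.48, 1, 0],
    [0.6, 1, 0],
    [0.6, 1, 0]
  ],
  "dr": [
    [0, 0, 0],
    [0, 0, 0],
    [0, 0, 0],
    [0, 0, 0],
    [0, 0, 0],
    [0, 0, 0],
    [0, 0, 0],
    [0, 0, 0],
    [0, 0, 0],
    [0, 0, 0]
  ],
  "gripper": [100, 100, 100, 100, 100, 100, 100, 100, 100, 100]
}}

```text
clock: 1.77
eef_pos: [540.6, -15.6, 400.9]
eef_rot: [-3.139, -0.0, 1.573]
wrist_force: [-1.4, -0.2, -0.6]
finger_gap: 94.3
finger_force: 0.0
```

```bash
python3 - <<'E'
from h import *
s=read_state(); print(s['clock'],s['eef_pos'],s['eef_rot'],s['joints'])
import pickle
im=camera("wrist"); w=camera_model("wrist"); cv2.imwrite("pics/w1.png",im[:,:,::-1]); pickle.dump(w,open("w1.pkl","wb"))
sc=camera("scene"); cv2.imwrite("pics/s1.png",sc[:,:,::-1])
E
```

```text
1.7667 [540.62242732 -15.61263614 400.92505586] [-3.13940088e+00 -2.77047882e-04  1.57307718e+00] [-9.66133224e-02  2.25126962e-01  1.38920212e+00  5.93437142e-05
  1.52947199e+00 -9.88969997e-02]
```

View pics/w1.png

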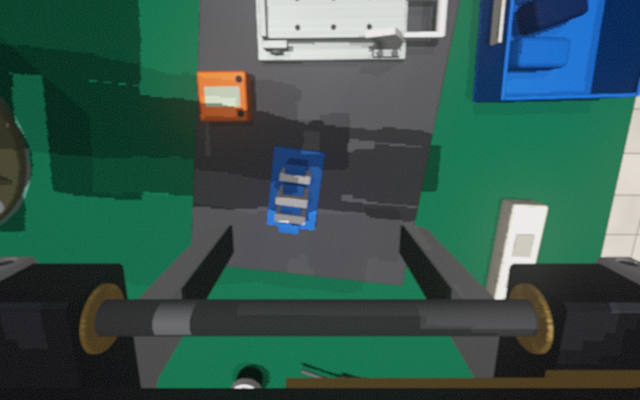

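View pics/s1.png

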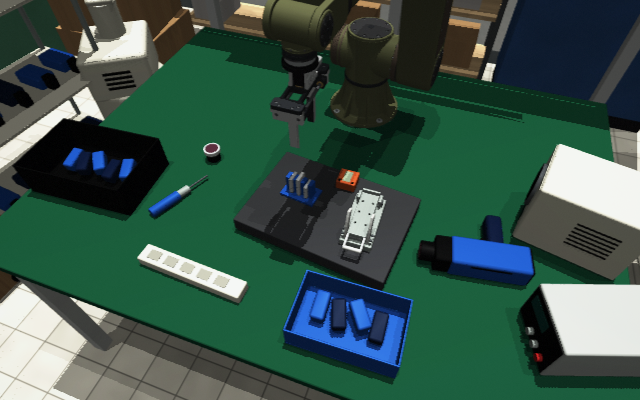

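The wrist view has +x to the right and +y up. The rack is at (297,190) with three silver stacks, and the base is cut off at the top edge. The 177 mm side of the gripper body lies along the closing line. I'll move over the sine plate for a proper look.

Call:
{"name": "carry_out", "arguments": {
  "slide": [
    [0.02, 0.1, -0.07],
    [0.04, 0.2, -0.14],
    [0.06, 0.3, -0.21],
    [0.08, 0.4, -0.28],
    [0.08, 0.4, -0.28]
  ],
  "dr": [
    [0, 0, 0],
    [0, 0, 0],
    [0, 0, 0],
    [0, 0, 0],
    [0, 0, 0]
  ],
  "gripper": [60, 40, 35, 35, 35]
}}

```text
clock: 2.28
eef_pos: [557.0, 85.7, 329.4]
eef_rot: [-3.137, -0.0, 1.573]
wrist_force: [-0.3, 0.1, -0.0]
finger_gap: 63.9
finger_force: 0.0
```

```bash
python3 - <<'E'
from h import *
s=read_state(); print(s['clock'],s['eef_pos'],s['eef_rot'],s['finger_gap'])
import pickle
im=camera("wrist"); w=camera_model("wrist"); cv2.imwrite("pics/w2.png",im[:,:,::-1]); pickle.dump(w,open("w2.pkl","wb"))
c=im[:250,170:570,::-1]; cv2.imwrite("pics/w2c.png",cv2.resize(c,None,fx=2,fy=2,interpolation=cv2.INTER_CUBIC))
E
```

```text
2.2833 [556.97783645  85.70573822 329.37475346] [-3.13683426e+00 -2.17633715e-04  1.57283943e+00] 63.9094724601998
```

View pics/w2c.png

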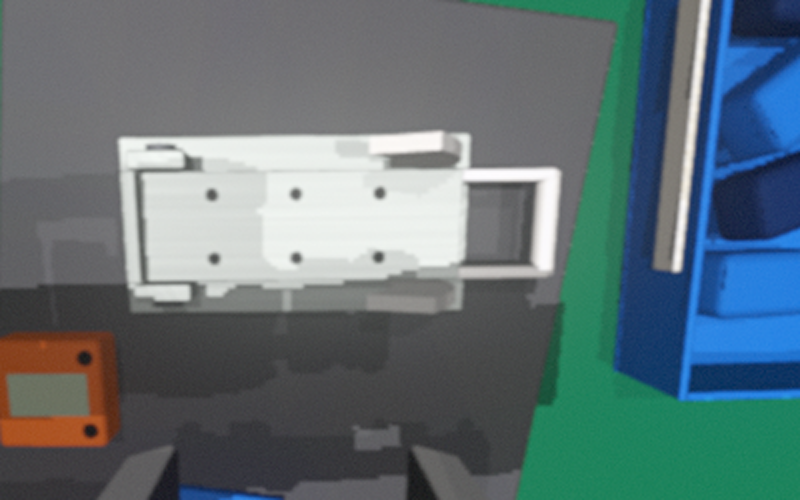

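The crop shows the base corners at (120,137), (470,135), (462,309) and (131,311) at 2x scale with offset 170. The lift bar is the right edge of the frame, at about x 547, y 170–272. The quadrants are at (415,145) and (405,300).

```bash
python3 - <<'E'
from h import *
import pickle
from scipy.optimize import least_squares
np.set_printoptions(precision=2,suppress=True)
w=pickle.load(open("w2.pkl","rb"))
cv=lambda u,v:np.array([u/2+170,v/2])
L=[(-84,42),(84,42),(84,-42),(-84,-42)]
P=[cv(120,137),cv(470,135),cv(462,309),cv(131,311)]
W=lambda p,l,z:np.array([p[0]+l[0]*np.cos(p[2])-l[1]*np.sin(p[2]),p[1]+l[0]*np.sin(p[2])+l[1]*np.cos(p[2]),z])
f=lambda p:np.concatenate([proj(w,W(p,l,70))-q for l,q in zip(L,P)])
r=least_squares(f,[560,150,0.]); print(r.x,r.fun)
p=r.x
for n,uv,z in [("bar top",(551,172),95),("bar bot",(545,270),95),("barmid",(548,220),92)]: print(n,ray(w,cv(*uv),z))
print("bar pred",W(p,(115,0),90),"seat",W(p,(51.3,0),70),"pivot",W(p,(-62,0),80))
w1=pickle.load(open("w1.pkl","rb"))
for uv in [(295,181),(293,202),(290,220)]: print("stack",ray(w1,uv,105))
print("rack tray",[ray(w1,u,58) for u in [(275,148),(323,153),(318,229),(267,226)]])
E
```

```text
[558.54 151.84   0.01] [ 0.18 -0.06  0.13 -0.34 -0.57  0.2   0.24  0.21]
bar top [673.44 175.63  95.  ]
bar bot [674.74 132.09  95.  ]
barmid [675.13 154.69  92.  ]
bar pred [673.53 152.83  90.  ] seat [609.84 152.28  70.  ] pivot [496.54 151.3   80.  ]
stack [514.93 -24.35 105.  ]
stack [512.27 -49.24 105.  ]
stack [508.42 -71.19 105.  ]
rack tray [array([487.26,   8.33,  58.  ]), array([547.6 ,   2.17,  58.  ]), array([541.61, -99.01,  58.  ]), array([473.78, -94.98,  58.  ])]
```

Call:
{"name": "carry_out", "arguments": {
  "slide": [
    [0.12, 0.07, -0.1],
    [0.23, 0.14, -0.2],
    [0.35, 0.21, -0.3],
    [0.462, 0.279, -0.38],
    [0.462, 0.279, -0.4],
    [0.462, 0.279, -0.4]
  ],
  "dr": [
    [0, 0, 0],
    [0, 0, 0],
    [0, 0, 0],
    [0, 0, 0],
    [0, 0, 0],
    [0, 0, 0]
  ],
  "gripper": [30, 30, 30, 30, 30, 30]
}}

```text
clock: 2.83
eef_pos: [673.5, 151.9, 229.9]
eef_rot: [-3.137, 0.001, 1.571]
wrist_force: [-0.4, 0.4, -0.3]
finger_gap: 28.3
finger_force: 0.0
```

```bash
python3 - <<'E'
from h import *
s=read_state(); print(s['clock'],s['eef_pos'],s['eef_rot'],s['finger_gap'])
im=camera("wrist"); w=camera_model("wrist"); cv2.imwrite("pics/w3.png",im[:,:,::-1])
np.set_printoptions(precision=1,suppress=True)
R=Ro.from_euler('xyz',s['eef_rot']).as_matrix()
print("bar px",proj(w,[673.5,152.8,90]),"grasp at",s['eef_pos']+R@[0,0,78])
E
```

```text
2.8333 [673.45879579 151.93379601 229.90468455] [-3.13729273e+00  9.48731747e-04  1.57056410e+00] 28.293129493327392
bar px [315.6 211.6] grasp at [673.1 151.9 151.9]
```

View pics/w3.png

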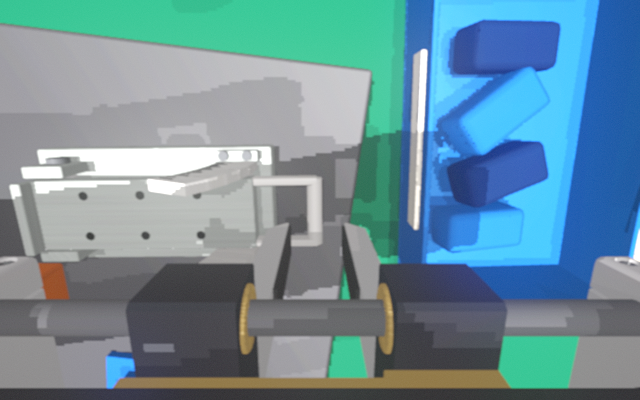

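The bar runs along column 314, rows 178–245, against a prediction of (316,212). It sits midway between the fingers, so I'll descend and grip.

Call:
{"name": "carry_out", "arguments": {
  "slide": [
    [0, 0, -0.12],
    [0, 0, -0.236],
    [0, 0, -0.236],
    [0, 0, -0.236],
    [0, 0, -0.236],
    [0, 0, -0.236],
    [0, 0, -0.236]
  ],
  "dr": [
    [0, 0, 0],
    [0, 0, 0],
    [0, 0, 0],
    [0, 0, 0],
    [0, 0, 0],
    [0, 0, 0],
    [0, 0, 0]
  ],
  "gripper": [30, 30, 30, 5, 5, 5, 5],
  "newtons": 15
}}

```text
clock: 3.47
eef_pos: [672.2, 152.7, 177.2]
eef_rot: [-3.138, 0.0, 1.571]
wrist_force: [-23.2, -4.3, 14.8]
finger_gap: 9.8
finger_force: 15.0
```

```bash
python3 - <<'E'
import numpy as np
np.set_printoptions(precision=4,suppress=True)
# arc displacements from A=0
for A in np.arange(0,1.46,0.145):
    x=177*np.cos(A)-10*np.sin(A)-177; z=177*np.sin(A)+10*np.cos(A)-10
    print(round(A,3),np.round(x/250,4),round(x*0.0087/250,4),np.round(z/250,4))
E
```

```text
0.0 0.0 0.0 0.0
0.145 -0.0132 -0.0001 0.1019
0.29 -0.041 -0.0004 0.2008
0.435 -0.0828 -0.0007 0.2946
0.58 -0.1377 -0.0012 0.3815
0.725 -0.2046 -0.0018 0.4594
0.87 -0.282 -0.0025 0.5269
1.015 -0.3684 -0.0032 0.5825
1.16 -0.4619 -0.004 0.6251
1.305 -0.5606 -0.0049 0.6536
1.45 -0.6624 -0.0058 0.6677
```

Call:
{"name": "carry_out", "arguments": {
  "slide": [
    [-0.013, 0, 0.066],
    [-0.021, 0, 0.116],
    [-0.033, 0, 0.166],
    [-0.049, 0, 0.215],
    [-0.068, -0.001, 0.263],
    [-0.091, -0.001, 0.309],
    [-0.117, -0.001, 0.353],
    [-0.146, -0.001, 0.396],
    [-0.178, -0.002, 0.436],
    [-0.213, -0.002, 0.474]
  ],
  "dr": [
    [0, 0, 0],
    [0, 0, 0],
    [0, 0, 0],
    [0, 0, 0],
    [0, 0, 0],
    [0, 0, 0],
    [0, 0, 0],
    [0, 0, 0],
    [0, 0, 0],
    [0, 0, 0]
  ],
  "gripper": [5, 5, 5, 5, 5, 5, 5, 5, 5, 5]
}}

```text
clock: 4.3
eef_pos: [620.4, 152.2, 294.8]
eef_rot: [3.137, -0.0, 1.571]
wrist_force: [5.7, -1.4, 2.3]
finger_gap: 9.4
finger_force: 15.0
```

Call:
{"name": "carry_out", "arguments": {
  "slide": [
    [-0.038, 0, 0.035],
    [-0.077, 0, 0.067],
    [-0.12, -0.001, 0.097],
    [-0.164, -0.001, 0.123],
    [-0.21, -0.002, 0.146],
    [-0.257, -0.002, 0.166],
    [-0.306, -0.002, 0.182],
    [-0.356, -0.003, 0.194],
    [-0.407, -0.003, 0.203],
    [-0.444, -0.004, 0.207]
  ],
  "dr": [
    [0, 0, 0],
    [0, 0, 0],
    [0, 0, 0],
    [0, 0, 0],
    [0, 0, 0],
    [0, 0, 0],
    [0, 0, 0],
    [0, 0, 0],
    [0, 0, 0],
    [0, 0, 0]
  ],
  "gripper": [5, 5, 5, 5, 5, 5, 5, 5, 5, 5]
}}

```text
clock: 5.13
eef_pos: [508.2, 151.5, 345.7]
eef_rot: [3.139, -0.001, 1.571]
wrist_force: [1.8, 0.8, 2.7]
finger_gap: 9.3
finger_force: 15.0
```

Call:
{"name": "carry_out", "arguments": {
  "slide": [
    [0, 0, 0],
    [0, 0, 0],
    [0, 0, 0],
    [0, 0, 0],
    [0, 0, 0]
  ],
  "dr": [
    [0, 0, 0],
    [0, 0, 0],
    [0, 0, 0],
    [0, 0, 0],
    [0, 0, 0]
  ],
  "gripper": [5, 30, 30, 30, 30]
}}

```text
clock: 5.55
eef_pos: [509.4, 151.3, 343.4]
eef_rot: [-3.141, 0.0, 1.571]
wrist_force: [1.0, -0.3, -0.6]
finger_gap: 27.4
finger_force: 0.0
```

Call:
{"name": "carry_out", "arguments": {
  "slide": [
    [0, 0, 0.12],
    [0, 0, 0.24],
    [0, -0.16, 0.24],
    [0, -0.32, 0.24],
    [0, -0.48, 0.1],
    [0, -0.64, 0],
    [0, -0.8, -0.1],
    [0, -0.96, -0.174],
    [0, -1, -0.174],
    [0, -1, -0.174]
  ],
  "dr": [
    [0, 0, 0],
    [0, 0, 0],
    [0, 0, 0],
    [0, 0, 0],
    [0, 0, 0],
    [0, 0, 0],
    [0, 0, -0.01],
    [0, 0, -0.016],
    [0, 0, -0.016],
    [0, 0, -0.016]
  ],
  "gripper": [30, 30, 30, 40, 50, 50, 55, 55, 55, 55]
}}

```text
clock: 6.38
eef_pos: [508.5, -102.9, 297.4]
eef_rot: [-3.137, 0.0, 1.466]
wrist_force: [-0.3, 0.6, -0.3]
finger_gap: 51.5
finger_force: 0.0
```

```bash
python3 - <<'E'
from h import *
s=read_state(); print(s['clock'],s['eef_pos'],s['eef_rot'],s['finger_gap'])
import pickle
im=camera("wrist"); w=camera_model("wrist"); pickle.dump(w,open("w4.pkl","wb"))
p=proj(w,[512,-46,80]); print(p)
top=camera("top"); sc=camera("scene")
u,v=int(p[0]),int(p[1]); y0=max(0,v-100); c=im[y0:y0+200,u-120:u+130]; print("offset",u-120,y0)
cv2.imwrite("pics/w4c.png",cv2.resize(c[:,:,::-1],None,fx=3,fy=3,interpolation=cv2.INTER_CUBIC))
cv2.imwrite("pics/sc4.png",sc[:,:,::-1])
E
```

```text
6.3833 [ 508.45136637 -102.91873185  297.35120769] [-3.13697400e+00  2.43359597e-05  1.46610926e+00] 51.52245755717792
[313.16155062 128.2489506 ]
offset 193 28
```

View pics/w4c.png

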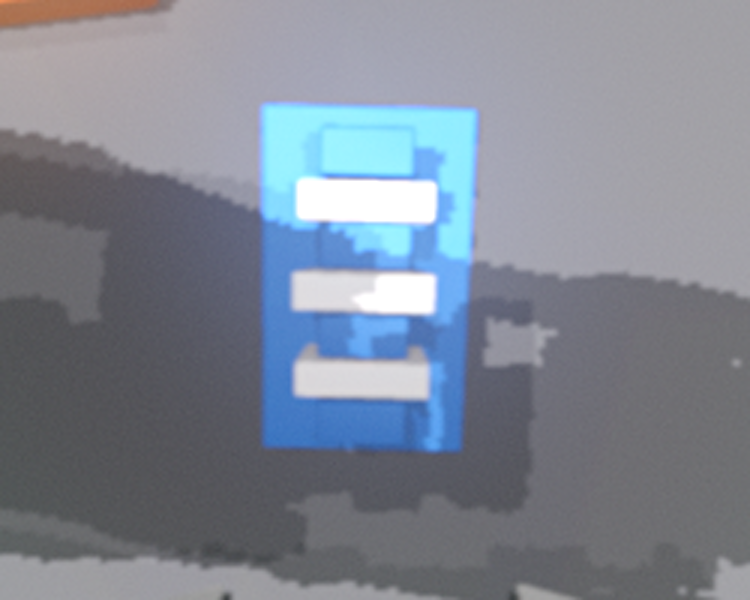

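The rack tray corners are at (262,103), (477,108), (462,451) and (262,448) in the 3x crop. The stack tops are centred at rows 200, 291 and 380, with widths of about 140, 145 and 135 px.

```bash
python3 - <<'E'
from h import *
import pickle
from scipy.optimize import least_squares
np.set_printoptions(precision=2,suppress=True)
w=pickle.load(open("w4.pkl","rb"))
cv=lambda u,v:np.array([u/3+193-1/3,v/3+28-1/3])
W=lambda p,l,z:np.array([p[0]+l[0]*np.cos(p[2])-l[1]*np.sin(p[2]),p[1]+l[0]*np.sin(p[2])+l[1]*np.cos(p[2]),z])
L=[(-32,52),(32,52),(32,-52),(-32,-52)]; P=[cv(262,103),cv(477,108),cv(462,451),cv(262,448)]
r=least_squares(lambda p:np.concatenate([proj(w,W(p,l,58))-q for l,q in zip(L,P)]),[512,-46,-.1]); p=r.x; print(p,r.fun)
S={23:[(296,179),(437,180),(436,222),(297,222)],0:[(291,270),(437,272),(435,313),(291,312)],-23:[(295,361),(430,362),(428,399),(295,397)]}
for y,c in S.items():
    Q=[cv(*a) for a in c]
    # width-only height and free pose
    LL=[(-17.5,4.5),(17.5,4.5),(17.5,-4.5),(-17.5,-4.5)]
    g=lambda q:np.concatenate([proj(w,W((q[0],q[1],p[2]),l,q[2]))-k for l,k in zip(LL,Q)])
    r=least_squares(g,[*W(p,(0,y),0)[:2],110]); print(y,r.x,"fitted h",r.x[2]-58,"err",np.abs(r.fun).max(),"pred",W(p,(0,y),0)[:2])
    for h in (42.8,52.8,62.5):
        res=np.concatenate([proj(w,W(p,(l[0],l[1]+y),58+h))-k for l,k in zip(LL,Q)]); print("   ",h,np.sqrt((res**2).mean()), res.reshape(-1,2).mean(0))
E
```

```text
[513.5  -41.72  -0.13] [ 0.23  0.5  -0.39  0.47 -0.42 -0.36  0.59 -0.83]
23 [516.5  -19.91 120.13] fitted h 62.12580103692619 err 1.3144959015195496 pred [516.39 -18.91]
    42.8 1.3581011752696326 [-0.09 -0.09]
    52.8 1.0309337636023146 [-0.18 -0.73]
    62.5 1.2120798750159605 [-0.28 -1.41]
0 [513.61 -41.32 133.68] fitted h 75.6814520453375 err 0.9214899392769382 pred [513.5  -41.72]
    42.8 2.2391327565574963 [ 0.31 -1.  ]
    52.8 1.6134682803523122 [ 0.2  -0.56]
    62.5 1.0059249786835927 [ 0.08 -0.1 ]
-23 [510.66 -64.14 118.22] fitted h 60.220629856459766 err 0.6603792546392242 pred [510.61 -64.54]
    42.8 1.7963870944797236 [ 0.24 -2.06]
    52.8 0.696093464098731 [ 0.1  -0.62]
    62.5 0.7104521815352338 [-0.03  0.88]
```

Widths and rows disagree about which outer slot holds the 52.8 mm stack. A look with x parallax should settle it.

Call:
{"name": "carry_out", "arguments": {
  "slide": [
    [0.15, 0, 0],
    [0.3, 0, 0],
    [0.45, 0, 0],
    [0.6, 0, 0],
    [0.6, 0, 0],
    [0.6, 0, 0]
  ],
  "dr": [
    [0, 0, 0],
    [0, 0, 0],
    [0, 0, 0],
    [0, 0, 0],
    [0, 0, 0],
    [0, 0, 0]
  ],
  "gripper": [55, 55, 55, 55, 55, 55]
}}

```text
clock: 7.03
eef_pos: [660.4, -96.9, 298.9]
eef_rot: [-3.14, -0.0, 1.473]
wrist_force: [-0.4, 0.4, 0.1]
finger_gap: 51.7
finger_force: 0.0
```

```bash
python3 - <<'E'
from h import *
s=read_state(); print(s['clock'],s['eef_pos'],s['eef_rot'],s['finger_gap'])
import pickle
im=camera("wrist"); w=camera_model("wrist"); pickle.dump(w,open("w5.pkl","wb")); cv2.imwrite("pics/w5.png",im[:,:,::-1])
p=proj(w,[513,-42,80]); print(p)
u,v=int(p[0]),int(p[1]); y0=max(0,v-100); x0=max(0,u-120); c=im[y0:y0+200,x0:x0+250]; print("offset",x0,y0)
cv2.imwrite("pics/w5c.png",cv2.resize(c[:,:,::-1],None,fx=3,fy=3,interpolation=cv2.INTER_CUBIC))
for y in (23,0,-23):
  for h in (42.8,52.8,62.5):
    c,sn=np.cos(-.13),np.sin(-.13)
    print(y,h,[np.round((proj(w,[513.5+a*c-b*sn,-41.7+a*sn+b*c,58+h])-[x0,y0])*3).astype(int).tolist() for a,b in ((-17.5,y-4.5),(-17.5,y+4.5),(17.5,y+4.5),(17.5,y-4.5))])
E
```

```text
7.0333 [660.38727664 -96.91759889 298.91697758] [-3.13985012e+00 -3.10574280e-04  1.47266388e+00] 51.745657158735625
[146.04572353 144.52364862]
offset 26 44
23 42.8 [[254, 237], [250, 203], [380, 207], [383, 241]]
23 52.8 [[232, 238], [227, 203], [362, 208], [365, 243]]
23 62.5 [[208, 240], [204, 203], [343, 208], [346, 244]]
0 42.8 [[263, 322], [260, 289], [387, 293], [390, 326]]
0 52.8 [[242, 326], [238, 292], [370, 296], [372, 330]]
0 62.5 [[219, 330], [215, 295], [351, 300], [355, 335]]
-23 42.8 [[273, 403], [269, 371], [394, 375], [396, 407]]
-23 52.8 [[252, 410], [248, 377], [377, 381], [380, 414]]
-23 62.5 [[230, 417], [226, 384], [359, 388], [362, 421]]
```

View pics/w5c.png

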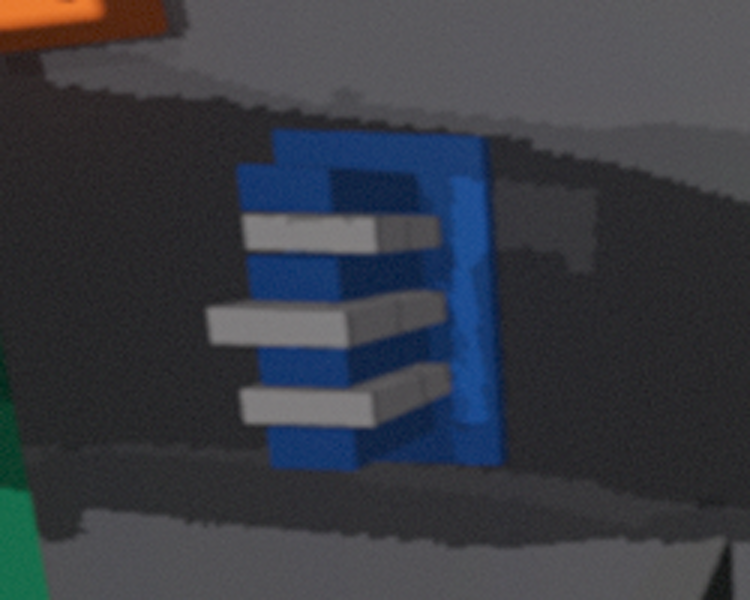

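The shift puts the tall stack in the centre slot (left edge 207), the low one at +23 (edges 242/381) and the 52.8 mm one at −23 (edges 240/377). So stack_mid stands at about (510.6, −64.5), rack yaw −0.13.

Call:
{"name": "carry_out", "arguments": {
  "slide": [
    [-0.15, 0.035, 0],
    [-0.3, 0.07, -0.05],
    [-0.45, 0.1, -0.1],
    [-0.595, 0.137, -0.2],
    [-0.595, 0.137, -0.2],
    [-0.595, 0.137, -0.3],
    [-0.595, 0.137, -0.3]
  ],
  "dr": [
    [0, 0, -0.0048],
    [0, 0, -0.0048],
    [0, 0, -0.0048],
    [0, 0, -0.0048],
    [0, 0, -0.0048],
    [0, 0, -0.0048],
    [0, 0, -0.0048]
  ],
  "gripper": [52, 52, 52, 52, 52, 52, 52]
}}

```text
clock: 7.67
eef_pos: [508.5, -63.6, 223.8]
eef_rot: [-3.139, -0.0, 1.441]
wrist_force: [-0.0, -0.4, -1.0]
finger_gap: 49.0
finger_force: 0.0
```

```bash
python3 - <<'E'
from h import *
s=read_state(); print(s['clock'],s['eef_pos'],s['eef_rot'],s['finger_gap'])
im=camera("wrist"); w=camera_model("wrist"); cv2.imwrite("pics/w6.png",im[:,:,::-1])
c,sn=np.cos(-.13),np.sin(-.13)
for y,h in ((23,42.8),(0,62.5),(-23,52.8)): print(y,[np.round(proj(w,[513.5+a*c-b*sn,-41.7+a*sn+b*c,58+h])).astype(int).tolist() for a,b in ((-17.5,y-4.5),(-17.5,y+4.5),(17.5,y+4.5),(17.5,y-4.5))])
E
```

```text
7.6667 [508.48843005 -63.60808445 223.82920011] [-3.13948019e+00 -1.32449707e-04  1.44076327e+00] 48.95126082076263
23 [[289, 158], [288, 144], [346, 144], [345, 158]]
0 [[287, 203], [286, 187], [348, 187], [347, 203]]
-23 [[289, 234], [289, 221], [346, 221], [345, 234]]
```

View pics/w6.png

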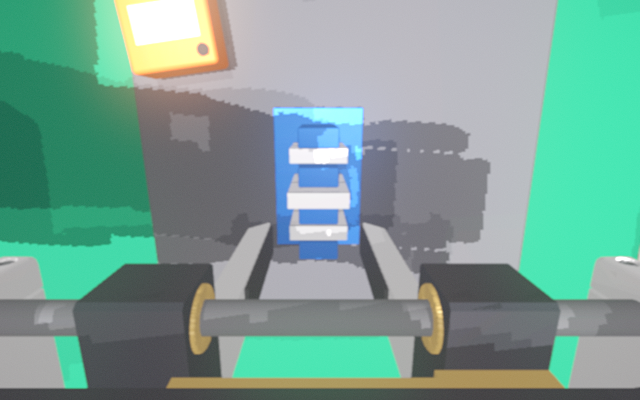

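The stacks show where predicted: the mid stack at columns 290–347, rows 224–239, lies between the fingers, about 1 mm toward −y. I'll descend, grip and lift.

Call:
{"name": "carry_out", "arguments": {
  "slide": [
    [0, -0.004, -0.11],
    [0, -0.004, -0.221],
    [0, -0.004, -0.221],
    [0, -0.004, -0.221],
    [0, -0.004, -0.221],
    [0, -0.004, -0.221],
    [0, -0.004, -0.221],
    [0, -0.004, -0.221]
  ],
  "dr": [
    [0, 0, 0],
    [0, 0, 0],
    [0, 0, 0],
    [0, 0, 0],
    [0, 0, 0],
    [0, 0, 0],
    [0, 0, 0],
    [0, 0, 0]
  ],
  "gripper": [52, 52, 52, 30, 30, 30, 30, 30],
  "newtons": 20
}}

```text
clock: 8.38
eef_pos: [511.2, -65.4, 172.3]
eef_rot: [3.138, 0.0, 1.44]
wrist_force: [-0.8, 0.2, 8.3]
finger_gap: 35.1
finger_force: 20.0
```

Call:
{"name": "carry_out", "arguments": {
  "slide": [
    [0, 0, 0.06],
    [0, 0, 0.15],
    [0, 0, 0.25],
    [0, 0, 0.36],
    [0, 0, 0.36]
  ],
  "dr": [
    [0, 0, 0],
    [0, 0, 0],
    [0, 0, 0],
    [0, 0, 0],
    [0, 0, 0]
  ],
  "gripper": [30, 30, 30, 30, 30]
}}

```text
clock: 8.8
eef_pos: [511.7, -65.6, 266.4]
eef_rot: [3.133, 0.001, 1.44]
wrist_force: [1.0, 0.3, -0.8]
finger_gap: 34.9
finger_force: 20.0
```

Call:
{"name": "carry_out", "arguments": {
  "slide": [
    [0.1, 0.01, 0],
    [0.2, 0.02, 0],
    [0.3, 0.03, 0],
    [0.39, 0.046, 0],
    [0.39, 0.046, -0.05],
    [0.39, 0.046, -0.1],
    [0.39, 0.046, -0.15],
    [0.39, 0.046, -0.2],
    [0.39, 0.046, -0.25],
    [0.39, 0.046, -0.3]
  ],
  "dr": [
    [0, 0, -0.0195],
    [0, 0, -0.039],
    [0, 0, -0.0585],
    [0, 0, -0.078],
    [0, 0, -0.0975],
    [0, 0, -0.117],
    [0, 0, -0.1365],
    [0, 0, -0.156],
    [0, 0, -0.1755],
    [0, 0, -0.195]
  ],
  "gripper": [30, 30, 30, 30, 30, 30, 30, 30, 30, 30]
}}

```text
clock: 9.63
eef_pos: [608.0, -53.9, 185.1]
eef_rot: [3.141, -0.001, 0.209]
wrist_force: [0.6, 0.1, -2.2]
finger_gap: 34.8
finger_force: 20.0
```

Call:
{"name": "carry_out", "arguments": {
  "slide": [
    [0, 0, 0],
    [0, 0, 0],
    [0, 0, 0],
    [0, 0, 0],
    [0, 0, -0.02],
    [0, 0, -0.04],
    [0, 0, -0.05],
    [0, 0, -0.055],
    [0, 0, -0.06],
    [0, 0, -0.065]
  ],
  "dr": [
    [0, 0, -0.0195],
    [0, 0, -0.0329],
    [0, 0, -0.0329],
    [0, 0, -0.0329],
    [0, 0, -0.0329],
    [0, 0, -0.0329],
    [0, 0, -0.0329],
    [0, 0, -0.0329],
    [0, 0, -0.0329],
    [0, 0, -0.0329]
  ],
  "gripper": [30, 30, 30, 30, 30, 30, 30, 30, 30, 30]
}}

```text
clock: 10.47
eef_pos: [608.0, -53.9, 168.8]
eef_rot: [-3.142, -0.0, 0.009]
wrist_force: [-1.1, -0.8, -1.2]
finger_gap: 34.7
finger_force: 20.0
```

Call:
{"name": "carry_out", "arguments": {
  "slide": [
    [0, 0, -0.006],
    [0, 0, -0.01],
    [0, 0, -0.014],
    [0, 0, -0.018],
    [0, 0, -0.02],
    [0, 0, -0.02]
  ],
  "dr": [
    [0, 0, 0],
    [0, 0, 0],
    [0, 0, 0],
    [0, 0, 0],
    [0, 0, 0],
    [0, 0, 0]
  ],
  "gripper": [30, 30, 30, 30, 30, 30]
}}

```text
clock: 10.97
eef_pos: [608.1, -53.9, 164.4]
eef_rot: [3.142, -0.001, 0.008]
wrist_force: [-0.7, -0.9, 2.8]
finger_gap: 34.5
finger_force: 20.0
```

Call:
{"name": "carry_out", "arguments": {
  "slide": [
    [0, 0, 0],
    [0, 0, 0],
    [0, 0, 0],
    [0, 0, 0.06],
    [0, 0, 0.15],
    [0, 0, 0.26],
    [0, 0, 0.26],
    [0, 0, 0.26]
  ],
  "dr": [
    [0, 0, 0],
    [0, 0, 0],
    [0, 0, 0],
    [0, 0, 0],
    [0, 0, 0],
    [0, 0, 0],
    [0, 0, 0.0195],
    [0, 0, 0.039]
  ],
  "gripper": [52, 52, 52, 52, 52, 52, 48, 48]
}}

```text
clock: 11.63
eef_pos: [608.4, -53.9, 230.7]
eef_rot: [3.14, -0.003, 0.258]
wrist_force: [0.1, -0.3, -0.3]
finger_gap: 45.0
finger_force: 0.0
```

Call:
{"name": "carry_out", "arguments": {
  "slide": [
    [0, 0, 0],
    [0, 0, 0],
    [0, 0, 0],
    [0, 0, 0],
    [0, 0, 0],
    [0, 0, 0],
    [0, 0, 0],
    [0, 0, 0],
    [0, 0, 0],
    [0, 0, 0]
  ],
  "dr": [
    [0, 0, 0.0195],
    [0, 0, 0.039],
    [0, 0, 0.0585],
    [0, 0, 0.078],
    [0, 0, 0.0975],
    [0, 0, 0.117],
    [0, 0, 0.1365],
    [0, 0, 0.156],
    [0, 0, 0.1755],
    [0, 0, 0.195]
  ],
  "gripper": [48, 48, 48, 48, 48, 48, 48, 48, 48, 48]
}}

```text
clock: 12.47
eef_pos: [608.0, -53.9, 228.8]
eef_rot: [-3.142, 0.0, 1.485]
wrist_force: [-0.0, 0.0, 0.3]
finger_gap: 45.1
finger_force: 0.0
```

Call:
{"name": "carry_out", "arguments": {
  "slide": [
    [0, 0, 0],
    [0, 0, 0],
    [0, 0, 0]
  ],
  "dr": [
    [0, 0, 0.016],
    [0, 0, 0.016],
    [0, 0, 0.016]
  ],
  "gripper": [48, 48, 48]
}}

```text
clock: 12.72
eef_pos: [608.0, -53.9, 228.8]
eef_rot: [-3.141, -0.0, 1.576]
wrist_force: [0.4, -1.4, -0.4]
finger_gap: 45.4
finger_force: 0.0
```

```bash
python3 - <<'E'
from h import *
s=read_state(); print(s['clock'],s['eef_pos'],s['eef_rot'],s['finger_gap'])
im=camera("wrist"); w=camera_model("wrist")
p=proj(w,[608,-54,103]); P=[np.round(proj(w,[608+a,-54+b,102.8])).astype(int).tolist() for a in(-4.5,4.5) for b in(-17.5,17.5)]; print(p,P)
u,v=map(int,p); g=im[v-60:v+60,u-60:u+60].max(2); 
# bright blob
c=im[v-70:v+60,u-80:u+80]; hsv=cv2.cvtColor(c,cv2.COLOR_RGB2GRAY)
for r in range(0,130,8): print(v-70+r,' '.join('%3d'%x for x in hsv[r,::5]))
E
```

```text
12.7167 [607.96435687 -53.87451553 228.81597205] [-3.14148598e+00 -2.32381913e-05  1.57577208e+00] 45.361668743228805
[315.19292575 221.07800622] [[308, 246], [308, 195], [322, 246], [322, 195]]
151  89  74  73  73  73  72  72  74  75  73  75  75  74  74  75  72  76  73  74  77  73  75  73 116  77  73  76  72  75  75  74  74
159  85  71  72  70  70  72  71  72  73  73  72  73  75  72  72  71  72  75  73  72  73  74  74 126 129 126 125  71  75  74  74 126
167  72  71  71  72  74  71  74  74  72  72  73  69  72  74  72  70  72  74  73  74  73  73  85  93  86  75  73  75  73  75  74  74
175  66  75  72  75  74  75  74  74  73  72  75  72  70  74  74  73  71  72  72  72  74  75  84  91  80  74  75  74  74  74  74  72
183  67  73  73  73  72  75  74  74  72  74  75  73  74  74  73 143 146 143  75  75  72  73  83  95  86  71  74  74  73  73  73  75
191  62  74  72  76  71  75  72  72  74  72  72  73  74  73  73 147 147 144  73  72  74  73  85  95  84  75  73  72  74  75  75  71
199  69  73  72  74  71  70  71  75  73  73  70  73  74  74  71 194 192 192  66  75  73  73  73  73  75  72  73  
[... 638 characters left out ...]
  86  85  81  48 123 147 137 138 137  83
247  80 102 138 136 137 136  94  48  52  83  84  82  82  84  82 201 203 201  82  84  83 124 101 101  79  47  50 147 146 136 136 137
255 106 137 138 138 136 131  50  47  60  83  84  83  82  85  83  83  82  85  82  85  81  86  82  84  80  48  48  91 136 138 137 136
263 136 137 137 136 137  63  48  49 132 134 132 134 133 133 135 130 126 125 109  83  89  85  82  84  85  51  48  46 131 137 136 137
271 136 138 138 137 118  45  47  70 133 133 135 135 135 134 133 133 133 133 133 132 133 134 133 130 109  78  50  50  58 138 137 138
279 137 137 137 138  50  47  47 129 133 133 133 133 132 135 133 133 134 133 134 134 134 131 133 133 133 136  51  47  49 114 138 136
```

Call:
{"name": "carry_out", "arguments": {
  "slide": [
    [0, 0, -0.12],
    [0, 0, -0.252],
    [0, 0, -0.252],
    [0, 0, -0.252],
    [0, 0, -0.252],
    [0, 0, -0.252],
    [0, 0, -0.252],
    [0, 0, -0.252],
    [0, 0, -0.252]
  ],
  "dr": [
    [0, 0, 0],
    [0, 0, 0],
    [0, 0, 0],
    [0, 0, 0],
    [0, 0, 0],
    [0, 0, 0],
    [0, 0, 0],
    [0, 0, 0],
    [0, 0, 0]
  ],
  "gripper": [48, 48, 48, 30, 5, 5, 5, 5, 5],
  "newtons": 20
}}

```text
clock: 13.52
eef_pos: [608.1, -53.9, 166.7]
eef_rot: [3.141, 0.0, 1.579]
wrist_force: [1.9, -0.0, 5.0]
finger_gap: 9.1
finger_force: 20.4
```

Call:
{"name": "carry_out", "arguments": {
  "slide": [
    [0, 0, 0.1],
    [0, 0, 0.2],
    [0, 0, 0.33],
    [0, 0, 0.5],
    [0.03, 0.15, 0.52],
    [0.06, 0.31, 0.52],
    [0.088, 0.47, 0.52],
    [0.088, 0.63, 0.52],
    [0.088, 0.79, 0.52],
    [0.088, 0.825, 0.52]
  ],
  "dr": [
    [0, 0, 0],
    [0, 0, 0],
    [0, 0, 0],
    [0, 0, 0],
    [0, 0, 0],
    [0, 0, 0],
    [0, 0, 0],
    [0, 0, 0],
    [0, 0, 0],
    [0, 0, 0.0005]
  ],
  "gripper": [5, 5, 5, 5, 5, 5, 5, 5, 5, 5]
}}

```text
clock: 14.35
eef_pos: [629.2, 157.7, 295.8]
eef_rot: [-3.141, -0.001, 1.586]
wrist_force: [-0.4, 0.2, -1.2]
finger_gap: 8.9
finger_force: 20.0
```

```bash
python3 - <<'E'
from h import *
import pickle
camera("wrist"); camera("wrist"); camera("wrist")
s=read_state(); print(s['clock'],s['eef_pos'],s['eef_rot'],s['finger_gap'],s['wrist_force'])
im=camera("wrist"); w=camera_model("wrist"); pickle.dump(w,open("w7.pkl","wb")); cv2.imwrite("pics/w7.png",im[:,:,::-1])
for n,l,z in [("TL",(-84,42),70),("TR",(84,42),70),("BR",(84,-42),70),("qL+",(26,32.5),153),("qR+",(75,32.5),153),("roller",(-44,24),204),("seat",(51.3,0),70)]: print(n,proj(w,[558.5+l[0]-.0087*l[1],151.8+l[1]+.0087*l[0],z]).round())
E
```

```text
14.5 [629.82713367 152.6535311  295.7961338 ] [-3.14134864e+00  2.86539625e-04  1.58343599e+00] 9.009787650379511 [-0.76354514  0.33133226 -1.14039695]
TL [144. 141.]
TR [329. 141.]
BR [328. 229.]
qL+ [248. 166.]
qR+ [321. 166.]
roller [ 99. 196.]
seat [294. 186.]
```

View pics/w7.png

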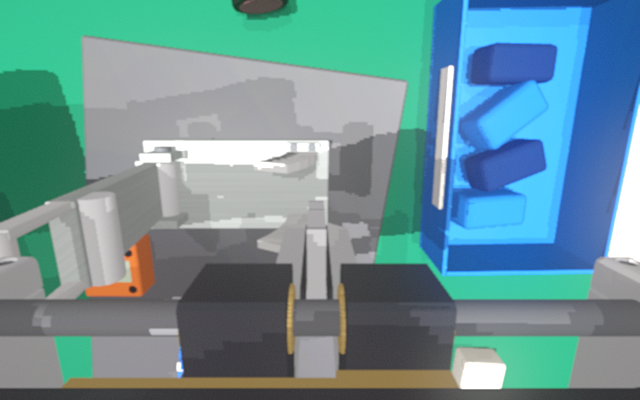

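Base corners appear at (143,141), (329,141) and (328,229), within a pixel of prediction. The plate stays up at left, with the free roller at (100,240), and the stack is held between the fingers at (316,225). I'll descend at +20 mm, then slide in.

Call:
{"name": "carry_out", "arguments": {
  "slide": [
    [0, 0, -0.1],
    [0, 0, -0.2],
    [0, 0, -0.3],
    [0, 0, -0.38],
    [0, 0, -0.415],
    [0, 0, -0.415],
    [-0.03, 0, -0.415],
    [-0.05, 0, -0.415]
  ],
  "dr": [
    [0, 0, -0.0005],
    [0, 0, -0.0005],
    [0, 0, -0.0005],
    [0, 0, -0.0005],
    [0, 0, -0.0005],
    [0, 0, -0.0005],
    [0, 0, -0.0005],
    [0, 0, -0.0005]
  ],
  "gripper": [5, 5, 5, 5, 5, 5, 5, 5]
}}

```text
clock: 15.22
eef_pos: [617.4, 151.9, 193.7]
eef_rot: [3.14, -0.0, 1.578]
wrist_force: [-0.4, -0.0, -0.9]
finger_gap: 9.1
finger_force: 20.0
```

Call:
{"name": "carry_out", "arguments": {
  "slide": [
    [-0.01, 0, 0],
    [-0.02, 0, 0],
    [-0.026, 0, -0.004],
    [-0.031, 0, -0.008],
    [-0.031, 0, -0.01],
    [-0.031, 0, -0.01]
  ],
  "dr": [
    [0, 0, 0],
    [0, 0, 0],
    [0, 0, 0],
    [0, 0, 0],
    [0, 0, 0],
    [0, 0, 0]
  ],
  "gripper": [5, 5, 5, 5, 5, 5]
}}

```text
clock: 15.72
eef_pos: [609.7, 152.4, 189.5]
eef_rot: [-3.141, 0.0, 1.579]
wrist_force: [-0.3, -0.3, -1.7]
finger_gap: 8.6
finger_force: 20.0
```

No side force from the plate. I'll lower in small steps until contact.

Call:
{"name": "carry_out", "arguments": {
  "slide": [
    [0, 0, -0.004],
    [0, 0, -0.007],
    [0, 0, -0.009],
    [0, 0, -0.011],
    [0, 0, -0.012],
    [0, 0, -0.012]
  ],
  "dr": [
    [0, 0, 0],
    [0, 0, 0],
    [0, 0, 0],
    [0, 0, 0],
    [0, 0, 0],
    [0, 0, 0]
  ],
  "gripper": [5, 5, 5, 5, 5, 5]
}}

```text
clock: 16.22
eef_pos: [609.7, 152.4, 186.7]
eef_rot: [3.142, 0.0, 1.579]
wrist_force: [-0.4, -0.2, -0.4]
finger_gap: 8.6
finger_force: 20.0
```

Call:
{"name": "carry_out", "arguments": {
  "slide": [
    [0, 0, -0.002],
    [0, 0, -0.004],
    [0, 0, -0.006],
    [0, 0, -0.006]
  ],
  "dr": [
    [0, 0, 0],
    [0, 0, 0],
    [0, 0, 0],
    [0, 0, 0]
  ],
  "gripper": [5, 5, 5, 5]
}}

```text
clock: 16.55
eef_pos: [609.8, 152.4, 186.7]
eef_rot: [3.141, -0.0, 1.579]
wrist_force: [-7.2, -1.3, 12.9]
finger_gap: 9.0
finger_force: 20.0
```

Call:
{"name": "carry_out", "arguments": {
  "slide": [
    [0, 0, 0.005],
    [0, 0, 0.005],
    [0, 0, 0.005],
    [0, 0, 0.005],
    [0, 0, 0.005],
    [0.01, 0, 0.03],
    [0.016, 0, 0.1],
    [0.016, 0, 0.2],
    [0.016, 0, 0.32],
    [0.016, 0, 0.45]
  ],
  "dr": [
    [0, 0, 0],
    [0, 0, 0],
    [0, 0, 0],
    [0, 0, 0],
    [0, 0, 0],
    [0, 0, 0],
    [0, 0, 0],
    [0, 0, 0],
    [0, 0, 0],
    [0, 0, 0]
  ],
  "gripper": [35, 35, 35, 35, 35, 35, 35, 35, 35, 35]
}}

```text
clock: 17.38
eef_pos: [613.5, 152.3, 298.6]
eef_rot: [-3.14, 0.0, 1.579]
wrist_force: [-0.7, -0.7, 0.3]
finger_gap: 32.9
finger_force: 0.0
```

```bash
python3 - <<'E'
from h import *
import pickle
camera("wrist")
s=read_state(); print(s['clock'],s['eef_pos'],s['eef_rot'],s['finger_gap'],s['wrist_force'])
im=camera("wrist"); w=camera_model("wrist"); pickle.dump(w,open("w8.pkl","wb")); cv2.imwrite("pics/w8.png",im[:,:,::-1])
B=lambda a,b,z:proj(w,[558.5+a-.0087*b,151.8+b+.0087*a,z]).round()
print("corner TL,TR",B(-84,42,70),B(84,42,70))
print("stack top",[B(51.3+a,b,122.8).astype(int).tolist() for a in(-4.5,4.5) for b in(17.5,-17.5)])
g=cv2.cvtColor(im,cv2.COLOR_RGB2GRAY); u,v=map(int,B(51.3,0,122.8))
print(u,v,"cols from",u-40)
for r in range(v-40,v+41,6): print(r,' '.join('%3d'%x for x in g[r,u-40:u+42:3]))
E
```

```text
17.4333 [614.67025301 152.55749425 306.55524934] [ 3.13300640e+00 -1.55591405e-03  1.57909910e+00] 32.766076479010685 [0.8070406  0.52927685 6.62955605]
corner TL,TR [162. 142.] [343. 142.]
stack top [[301, 179], [302, 221], [313, 179], [313, 221]]
307 200 cols from 267
160 198 193 202 255 255 241 234 213 192 185 181 181 179 181 180 181 183 183 183 181 177 184 241 242 240 129 110 111
166 192 191 194 214 219 214 215 215 215 216 214 215 215 213 192 190 190 186 177 179 221 230 239 241 235 128 110 110
172 194 194 194 193 195 193 194 171 169 166 169 166 169 172 168 168 167 167 167 183 238 239 239 240 222 124 110 112
178 191 191 191 192 191 192 191 192 191 191 191 191 185 177 178 176 168 189 191 196 228 228 229 225 187 118 110 109
184 189 189 190 189 189 191 189 189 190 189 190 190 215 219 219 217 170 188 189 189 189 189 189 190 187 116 108 107
190 188 188 188 188 187 187 187 186 187 186 187 187 211 219 219 216 168 188 186 187 187 186 186 187 183 131 126 128
196 189 188 190 188 189 188 189 188 188 189 190 189 207 218 217 215 171 190 189 207 235 235 236 235 229 135 132 132
202 186 187 186 186 186 185 185 187 187 185 185 185 208 215 216 213 212 231 232 232 232 233 232 233 226 132 129 130
208 184 185 185 183 185 184 183 184 184 183 182 182 208 216 216 214 163 181 189 198 215 229 229 230 220 130 130 129
214 221 221 227 227 227 227 227 219 200 200 183 160 203 217 216 212 173 177 175 170 171 179 227 230 219 114 115 116
220 223 222 222 222 223 223 222 216 208 207 206 173 174 183 206 207 175 174 175 176 175 181 212 224 215 161 128 119
226 132 151 166 169 170 165 109 125 135 165 166 166 165 167 163 165 165 163 165 165 177 186 153 114 123 171 151 122
232 162 161 162 161 163 129  80 160 167 167 167 166 165 165 165 164 163 163 177 196 170 116 116 115 114 146 144  74
238 161 160 161 163 155  81  80 174 171 168 167 164 164 165 162 171 198 202 189 128 114 113 112 113 112 121  98  68
```

The stack top is at columns 303–313, rows 180–221, against a predicted 301–313, 179–221, so it stands upright at x ≈ 51.5 and centred. Back to the bar.

Call:
{"name": "carry_out", "arguments": {
  "slide": [
    [0, 0, 0.15],
    [0, 0, 0.3],
    [0, 0, 0.44],
    [-0.1, 0, 0.46],
    [-0.25, -0.002, 0.46],
    [-0.38, -0.004, 0.46],
    [-0.418, -0.004, 0.46],
    [-0.418, -0.004, 0.4],
    [-0.418, -0.004, 0.28],
    [-0.418, -0.004, 0.186]
  ],
  "dr": [
    [0, 0, 0],
    [0, 0, 0],
    [0, 0, 0],
    [0, 0, 0],
    [0, 0, 0],
    [0, 0, -0.001],
    [0, 0, -0.001],
    [0, 0, -0.001],
    [0, 0, -0.001],
    [0, 0, -0.001]
  ],
  "gripper": [32, 32, 32, 32, 32, 32, 32, 32, 32, 32]
}}

```text
clock: 18.32
eef_pos: [508.9, 151.3, 343.2]
eef_rot: [3.141, -0.0, 1.573]
wrist_force: [0.3, -0.4, -1.0]
finger_gap: 30.3
finger_force: 0.0
```

Call:
{"name": "carry_out", "arguments": {
  "slide": [
    [0, 0, 0],
    [0, 0, 0],
    [0, 0, 0],
    [0, 0, 0],
    [0, 0, 0],
    [0, 0, 0]
  ],
  "dr": [
    [0, 0, 0],
    [0, 0, 0],
    [0, 0, 0],
    [0, 0, 0],
    [0, 0, 0],
    [0, 0, 0]
  ],
  "gripper": [32, 32, 5, 5, 5, 5],
  "newtons": 15
}}

```text
clock: 18.82
eef_pos: [509.4, 151.4, 345.2]
eef_rot: [3.14, -0.0, 1.573]
wrist_force: [-0.5, -0.1, 4.3]
finger_gap: 9.4
finger_force: 15.0
```

Call:
{"name": "carry_out", "arguments": {
  "slide": [
    [0.037, 0, -0.004],
    [0.088, 0, -0.013],
    [0.138, 0.001, -0.026],
    [0.186, 0.001, -0.042],
    [0.234, 0.002, -0.061],
    [0.28, 0.002, -0.084],
    [0.324, 0.003, -0.11],
    [0.366, 0.003, -0.14],
    [0.406, 0.003, -0.172],
    [0.444, 0.004, -0.207]
  ],
  "dr": [
    [0, 0, 0],
    [0, 0, 0],
    [0, 0, 0],
    [0, 0, 0],
    [0, 0, 0],
    [0, 0, 0],
    [0, 0, 0],
    [0, 0, 0],
    [0, 0, 0],
    [0, 0, 0]
  ],
  "gripper": [5, 5, 5, 5, 5, 5, 5, 5, 5, 5]
}}

```text
clock: 19.65
eef_pos: [621.3, 152.2, 291.8]
eef_rot: [3.142, 0.0, 1.573]
wrist_force: [-0.9, -1.7, 0.7]
finger_gap: 9.0
finger_force: 15.0
```

Call:
{"name": "carry_out", "arguments": {
  "slide": [
    [0.018, 0, -0.018],
    [0.035, 0, -0.038],
    [0.051, 0, -0.058],
    [0.067, 0, -0.078],
    [0.082, 0, -0.099],
    [0.09, 0, -0.11],
    [0.096, 0, -0.12],
    [0.096, 0, -0.12],
    [0.096, 0, -0.12]
  ],
  "dr": [
    [0, 0, 0],
    [0, 0, 0],
    [0, 0, 0],
    [0, 0, 0],
    [0, 0, 0],
    [0, 0, 0],
    [0, 0, 0],
    [0, 0, 0],
    [0, 0, 0]
  ],
  "gripper": [5, 5, 5, 5, 5, 5, 5, 5, 5]
}}

```text
clock: 20.4
eef_pos: [644.2, 152.4, 262.3]
eef_rot: [-3.141, 0.0, 1.573]
wrist_force: [1.0, -0.1, -2.0]
finger_gap: 9.5
finger_force: 15.0
```

Call:
{"name": "carry_out", "arguments": {
  "slide": [
    [0.003, 0, -0.005],
    [0.006, 0, -0.01],
    [0.009, 0, -0.015],
    [0.012, 0, -0.02],
    [0.014, 0, -0.025],
    [0.017, 0, -0.03],
    [0.018, 0, -0.032],
    [0.019, 0, -0.034],
    [0.019, 0, -0.034]
  ],
  "dr": [
    [0, 0, 0],
    [0, 0, 0],
    [0, 0, 0],
    [0, 0, 0],
    [0, 0, 0],
    [0, 0, 0],
    [0, 0, 0],
    [0, 0, 0],
    [0, 0, 0]
  ],
  "gripper": [5, 5, 5, 5, 5, 5, 5, 5, 5]
}}

```text
clock: 21.15
eef_pos: [649.1, 152.4, 253.9]
eef_rot: [3.141, -0.0, 1.573]
wrist_force: [2.8, -0.2, -1.0]
finger_gap: 9.6
finger_force: 15.0
```

Call:
{"name": "carry_out", "arguments": {
  "slide": [
    [0.001, 0, -0.002],
    [0.002, 0, -0.004],
    [0.003, 0, -0.006],
    [0.003, 0, -0.006]
  ],
  "dr": [
    [0, 0, 0],
    [0, 0, 0],
    [0, 0, 0],
    [0, 0, 0]
  ],
  "gripper": [5, 5, 5, 5]
}}

```text
clock: 21.48
eef_pos: [649.9, 152.4, 252.4]
eef_rot: [3.141, -0.0, 1.573]
wrist_force: [4.0, 0.8, 0.1]
finger_gap: 9.4
finger_force: 15.0
```

Call:
{"name": "carry_out", "arguments": {
  "slide": [
    [0.002, 0, -0.002],
    [0.003, 0, -0.004],
    [0.004, 0, -0.006],
    [0.004, 0, -0.006],
    [0.004, 0, -0.006]
  ],
  "dr": [
    [0, 0, 0],
    [0, 0, 0],
    [0, 0, 0],
    [0, 0, 0],
    [0, 0, 0]
  ],
  "gripper": [5, 5, 5, 5, 5]
}}

```text
clock: 21.9
eef_pos: [650.8, 152.4, 250.8]
eef_rot: [3.141, -0.0, 1.573]
wrist_force: [3.1, 1.3, 0.1]
finger_gap: 9.6
finger_force: 15.0
```

Call:
{"name": "carry_out", "arguments": {
  "slide": [
    [0.001, 0, -0.002],
    [0.002, 0, -0.004],
    [0.003, 0, -0.006],
    [0.003, 0, -0.006],
    [0.003, 0, -0.006]
  ],
  "dr": [
    [0, 0, 0],
    [0, 0, 0],
    [0, 0, 0],
    [0, 0, 0],
    [0, 0, 0]
  ],
  "gripper": [5, 5, 5, 5, 5]
}}

```text
clock: 22.32
eef_pos: [651.1, 152.4, 250.3]
eef_rot: [-3.141, 0.0, 1.573]
wrist_force: [-4.1, -0.8, 7.4]
finger_gap: 9.1
finger_force: 15.0
```

```bash
python3 - <<'E'
from h import *
s=read_state(); print(s['clock'],s['eef_pos'],s['wrist_force'])
im=camera("wrist"); w=camera_model("wrist"); cv2.imwrite("pics/w9.png",im[:,:,::-1])
sc=camera("scene"); m=camera_model("scene"); u,v=map(int,proj(m,[590,152,110])); cv2.imwrite("pics/s9.png",cv2.resize(sc[v-50:v+50,u-65:u+65,::-1],None,fx=5,fy=5,interpolation=cv2.INTER_CUBIC))
E
```

```text
22.3167 [651.14658028 152.42104523 250.26432634] [-4.14868574 -0.79121545  7.39340412]
```

Contact: z stopped at 250.3 (251 expected) and Fz rose. Now I'll release gently.

Call:
{"name": "carry_out", "arguments": {
  "slide": [
    [0, 0, 0.003],
    [0, 0, 0.003],
    [0, 0, 0.003],
    [0, 0, 0.003],
    [0, 0, 0.003],
    [0, 0, 0.003],
    [0, 0, 0.06],
    [0, 0, 0.18],
    [0, 0, 0.32],
    [0, 0, 0.46]
  ],
  "dr": [
    [0, 0, 0],
    [0, 0, 0],
    [0, 0, 0],
    [0, 0, 0],
    [0, 0, 0],
    [0, 0, 0],
    [0, 0, 0],
    [0, 0, 0],
    [0, 0, 0],
    [0, 0, 0]
  ],
  "gripper": [5, 15, 26, 26, 26, 26, 26, 26, 26, 26]
}}

```text
clock: 23.25
eef_pos: [651.2, 152.3, 365.5]
eef_rot: [-3.14, 0.0, 1.573]
wrist_force: [0.4, -0.0, 0.7]
finger_gap: 24.3
finger_force: 0.0
```

```bash
python3 - <<'E'
from h import *
for _ in range(6): camera("top")
s=read_state(); print(s['clock'],s['eef_pos'],s['wrist_force'],s['finger_gap'])
im=camera("wrist"); w=camera_model("wrist"); cv2.imwrite("pics/w10.png",im[:,:,::-1])
g=cv2.cvtColor(im,cv2.COLOR_RGB2GRAY)
# predicted bar ends, plate end corners for A hypotheses
for A in (0,.30,.40,.436,.47):
    L=lambda d,y,h:proj(w,[496.8+d*np.cos(A)-h*np.sin(A),151.3+y+.0087*d,80+d*np.sin(A)+h*np.cos(A)]).round(1)
    print(A,"bar ctr",L(177,0,15),"bar outer edge",L(182,0,10),"inner",L(172,0,10))
A=.436; u,v=map(int,L(177,8,15)); 
for r in range(v-30,v+40,8): print(r,u-60,' '.join('%3d'%x for x in g[r,u-60:u+60:4]))
E
```

```text
23.55 [651.32674238 152.32722761 362.6867254 ] [ 0.50330692 -0.45730133  0.584122  ] 24.86186853078877
0 bar ctr [337.5 178.3] bar outer edge [341.9 177.4] inner [332.5 177.4]
0.3 bar ctr [327.2 189.2] bar outer edge [333.9 188.3] inner [323.4 187.7]
0.4 bar ctr [319.1 193.3] bar outer edge [326.6 192.6] inner [316.  191.6]
0.436 bar ctr [315.5 194.9] bar outer edge [323.3 194.2] inner [312.7 193.1]
0.47 bar ctr [311.7 196.3] bar outer edge [319.8 195.7] inner [309.3 194.5]
155 255 208 207 209 193 128 110 133 113  89  85  86  98 105  76  55  70  69  71  69  48  51  51  45  50  45  53  67  51  51  54
163 255 162  98  93  91  96 120 119 112 109 104 103 101  96  88  78  74  72  51  50  51  51  50  50  49  54  51  67  53  50  54
171 255  98  96  95  93  91  78  87  76  79  78  80  82  82  70 105 127 116  62  57  49  52  50  48  52  46  51  55  54  52  51
179 255  98  98  98  96  97  78  86  75  81  92 100 101 102  80 105 125 116  63  66  68  66  69  68  72  72  71  52  48  51  51
187 255  98  97  97  97  96  80  84  72  81  91  99 118 132 101 100 126 116  65  64  66  65  70  70  67  66  64  52  51  55  53
195 255  94  96  97  96  96  79  79  82  82  82  99 132 134 108  98 125 115  66  66  65  65  68  67  70  70  53  53  53  58  56
203 255  97  96  98  97  97  79  76  85  90  89  92  93 138 113  93 124 115  64  62  66  63  64  67  68  68  48  85  83  82  86
211 255  98  97  96  98  94 121 121 117 108 100  96  92  87  82  95 123 116  65  63  65  62  57  71  94  92  48  49  55  48  50
219 255 101 113 117 118 111 100 121  83  50  50  50  54  61  73  94 135 112  57  53  56  56  58  61  95  77  47  46  47  51  66
```

The bar sits at columns 313–325, against a predicted 313–323 for 0.436 rad. The plate rests on the stack and the gripper is clear.

```bash
python3 -c "
from cell import *
print(sign_off())"
```

```text
the job is handed in; nothing more can be done
None
```

I set the sine plate to about 25° on the 52.8 mm stack, lowered it gently and let go, with the other two stacks left in the rack. I handed the job in at about 24 s; no verdict came back. My last camera check puts the plate at 0.42–0.44 rad.

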